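# Seat the key clamp, then hold the chip guard at the index

### The arm

A 6-joint arm with a two-finger parallel gripper is mounted at the origin on the work surface. World frame = base frame: x ahead of the robot, y to its left, z up, the work surface at z = 0. Lengths are in m, angles in degrees, forces in N, time in s.
With the tool pointing down it reaches from about 0.25 to 0.725 m from the base axis. Payload 9.7 kg.
Tool frame: the origin (TCP) lies on the mounting face of the last link; the fingertips stand 173 mm ahead of it and the grasp point (between the pads) lies 155 mm ahead of it; z points along the fingers, y is the line along which they close (so a half turn about z gives the same grasp; the last joint's range is limited). The gripper opens to 85 mm and grips with 20 to 120 N. Pads are 22 mm wide; open, the fingers measure 114 mm over their backs; the gripper's body (76 mm by 85 mm) begins 54 mm behind the grasp point. The pads swing forward as they close: fully open they stand 13 mm farther back than shut.
Start: joints at [72.078, 4.979, 10.078, 95.1, 0, 90], TCP at [0.169, 0.523, 0.405] pointing down, gripper open.
Joint ranges: [-179.16, 179.16], [-48.56, 103.87], [-65.8, 70.77], [-126.05, 130.52], [-82.76, 87.17], [-180, 180]. Speed limits (degrees/s): [127.2, 127.2, 147.25, 180, 180, 180].

### API

Orientations are given as [roll, pitch, yaw] about the fixed x, y, z axes, in that order (R = Rz(yaw) Ry(pitch) Rx(roll)).
In Python, from workcell import bot, camera, camera_model, outline_of, pinpoint gives the robot as it stands.
- The arm moves only by the tool move_arm, never from a script. Its arguments are lists of equal length, an entry for each row: "jaw": the closure, from 0 (fully open) to 1 (shut); "delta_pos": the shift along the world's x, y, z in m, a list of three; "yaw": the turn about the world's z in rad. In form: {"jaw": [jaw, ...], "delta_pos": [[dx, dy, dz], ...], "yaw": [yaw, ...]}. A call has 1 to 10 rows; each row shifts and turns the commanded pose from where the row before left it; what a row does not reach is not made up. A row lasts 1/12 s, in which the tool goes at most 41.7 mm and 7.16 degrees, less where a joint would pass 70% of its speed; a pose out of reach is approached as far as the arm can. A call with a gripper value outside its range is refused whole. The fingers move at their own pace and stop on an object; "force" is the grip in N (left out, the last holds). Time passes only in rows, so rows that do not move let the fingers close. It gives the time, the measured TCP pose, the force, the opening and the grip force at its end, in the units of the state.
- bot.get_obs(): the state, without advancing time (a new reading comes with each control period).
- camera(name): name is "side" or "top" or "wrist"; returns the picture (384x512x3 uint8, red, green, blue); there is no depth.
- camera_model(name): a dict with "fx", "fy", "cx", "cy" (pixels), "R" (3x3) and "t" (3): a world point X has camera coordinates R X + t. Camera axes: x right, y down, z forward; pixel columns grow to the right and rows downward; lengths in m; the calibration is good to about 2 mm. A picture is of the moment at which its call begins: read the wrist's pose just before it. camera_model takes no time and is no camera call; for the wrist camera it gives the pose at the moment of the call.
- bot.job_done(): hands the job in; it is judged then, once.
Trained networks look in the newest picture that a camera, given by its name, has taken for a name from the list of things; names that differ only in an ending like _2 or _b are one class to them, and where a whole thing is asked for, a point or a joint stands for the part that bears it (a point fixed in the world has none). Each returns a list of dicts, best first, with "confidence" (0 to 1); they miss things now and then, are a little off and sometimes report something else, mostly with a low value. They report only what shows in the picture. A call takes as long as a camera call. They do not tell look-alikes from the thing itself.
- outline_of(camera, thing): "mask" (384x512 bool, what is visible of it) and "xy" ([column, row] in pixels, amid what is visible of it).
- pinpoint(camera, thing): "xy" ([column, row] in pixels: a listed point, or the origin of a listed thing).
The state is a dict: "time": time; "q": joint angles; "qd": joint speeds; "joint_efforts": joint torques, N m; "ee_pos": TCP position; "tcp_rot": TCP orientation; "wrist_force": force on the tool from outside, world axes, zero at the start; "torque": the same for the moment, N m; "opening": finger opening in m; "grasp_force": force on a finger pad.
Only numpy, scipy, OpenCV 4.12 (cv2) and the standard library are available. Lean on these libraries where they do the work, as an engineer would, in place of code of your own. Each camera call takes 0.05 s, during which the arm holds its last target. There are 200 camera calls.

### The job

On the key-cutting machine, slide the key clamp along its channel into the hood until you feel it press firmly against the stop hidden inside. Then lift the hinged chip guard, which has a bar handle at its front, until it is in line with the index arm beside it, and finish while still holding it there steadily, so that the cutter can be inspected. Leave the index arm as it is set, the clamp home, and the padlock, brush and tin where they are.

Things in the scene. Friction and masses are not known exactly. Their poses are not given: they have to be found in the camera images.
- machine: Key-cutting machine fixed to the bench. Dark base plate 390 (x) x 400 (y) x 40 mm high; origin on the bench, plate from x -145 to 245 and y -220 to 180 mm in its frame. Its y axis is the way the clamp slides home, x points away from the operator's side. The guard lies at x -15 to 140, y -25 to 135 mm.
- hood_mouth (a point): Middle of the channel's floor (the plate, 40 mm above the bench) where it enters the hood, machine x = -95, y = 50 mm. The channel runs along the machine's y, from y = -210 mm to under the hood, between rails 12 mm high and 49 mm apart inside. The grey hood reaches 120 mm further along y; it is 78 mm wide and its roof 42 mm (inside 38 mm) above the plate.
- clamp: Loose steel key clamp, 0.6 kg, lying in the channel: block 44 (x) x 140 (y) x 28 mm high, a brass key across its top and an upright round post (18 mm diameter, 34 mm tall above the block, 55 mm to -y of the middle). Origin: centre of the underside; y points along the channel to the hood. Slides with 2 to 8 N of friction, pushed on its tail face or moved by its post.
- clamp_nose (a point): Bottom centre of the clamp's leading (+y) face, the face that meets the stop.
- clamp_tail (a point): Bottom centre of the clamp's rear (-y) face, 28 mm high, free to be pushed.
- stop: Fixed steel stop block, 46 x 16 x 26 mm high, standing across the channel inside the hood, out of sight; it is set at a different depth each time. Origin: bottom centre of its -y face, which the clamp's nose meets; y points along the channel, away from the clamp.
- guard (a joint): Angle of the chip guard, a flat aluminium plate 105 x 150 x 5 mm hinged along its far edge: 0 = shut (level), grows as its front edge swings up, stop at 1.45 rad. It has no friction to speak of and falls shut when let go (0.3 to 0.65 kg, up to 3.5 N at the handle).
- handle (a point): Bar handle at the guard's front: round steel bar, 12 mm diameter, 110 mm long along its level y axis, 155 mm from the hinge axis, 50 mm clear of the plate's front edge, on two flat arms at its ends (94 mm free between). Origin: the bar's middle. Its x axis lies in the guard's plane towards the hinge and turns with it. The bar can turn between finger pads.
- guard_hinge (a point): Middle of the guard's hinge axis, 135 mm above the bench; the axis runs along the machine's y.
- index (a joint): Angle of the index arm, the marked angle for the guard, measured like guard about the same axis (0 = level): set somewhere between 0.55 and 1.05 rad and stiff to move. The guard is in line when both joints read the same.
- index_tip (a point): Tip of the index arm: a flat steel pointer 115 mm long beside the guard's -y edge, turning about the same axis on the outer (-y) face of a round grey scale disc (132 mm), with a small tab at its end towards the guard. The x axis points along the arm to the hinge.
- padlock: Bystander: brass padlock lying flat on the bench, body 45 x 50 x 22 mm. Origin: centre of the body's underside.
- brush: Bystander: hand brush lying on the bench. Origin: centre of its underside.
- tin: Bystander: open aluminium tin, 80 mm diameter, 50 mm high, on the bench. Origin: centre of its underside.
Not all that is in view belongs to the job. Of the things shaped like the clamp, the steel one is meant.

How it is judged (in metres and radians):
On the way:
1. the clamp is pressed against the hidden stop, with the guard still down (y of clamp_nose in the frame of stop above -0.004 m and contact force between clamp and stop above 2 N and value of joint guard below 0.2 rad), for 0.1 s.
At the end, for the whole second after the job is handed in: The guard is held still within 0.07 rad (4 degrees) of the index arm by the fingers, which bear on it with over 1 N, and the clamp's nose is still within 5 mm of the stop (angle between the x axis of handle and the x axis of index_tip, either way round below 0.07 rad and velocity of joint guard between -0.1 and 0.1 rad/s and contact force between guard and the fingers above 1 N and y of clamp_nose in the frame of stop above -0.005 m); the arm keeps its last pose, push and grip.
It fails at once if the index arm is moved by more than 8 mm at its tip (distance of index_tip from where it was at the start of the episode above 0.008 m).
It fails at once if the padlock is moved by more than 20 mm (distance of padlock from where it was at the start of the episode above 0.02 m).
It fails at once if the brush is moved by more than 20 mm (distance of brush from where it was at the start of the episode above 0.02 m).
It fails at once if the tin is moved by more than 20 mm (distance of tin from where it was at the start of the episode above 0.02 m).
It also fails if it takes over 54 s, if anything falls off the work surface, if the arm or the gripper's body presses on something with over 40 N, if the wrist force passes 120 N, or if a joint passes its speed limit or range.

## Working session

There is one attempt and no reset: what is moved stays moved. The work goes in short steps, Python scripts to look and compute and a tool call to move; the robot and the scene stay as the last step left them, time stands still between calls to the robot, and variables do not carry over. Pictures are saved under pics/ and viewed, at most 10 in all, crops included, and the job is handed in when it is done.

Besides the shell and the picture viewer there is one more tool, called after ">>>" in YAML: its name, and indented under it one key for each argument. move_arm: Moves the arm, as the interface text tells. Its arguments: {"type":"object","properties":{"jaw":{"type":"array"},"delta_pos":{"type":"array"},"yaw":{"type":"array"},"force":{"type":"number"}},"required":["jaw","delta_pos","yaw"]}

```bash
mkdir -p pics; cat > h.py <<'E'
import numpy as np, cv2
from workcell import bot, camera, camera_model, outline_of, pinpoint
def ray(m,xy):
    R=np.array(m['R']);t=np.array(m['t'])
    d=np.array([(xy[0]-m['cx'])/m['fx'],(xy[1]-m['cy'])/m['fy'],1.])
    return -R.T@t, R.T@d
def atz(m,xy,z):
    o,d=ray(m,xy); return o+d*(z-o[2])/d[2]
def tri(*mp):
    A=np.zeros((3,3));b=np.zeros(3);rs=[]
    for m,xy in mp:
        o,d=ray(m,xy);d=d/np.linalg.norm(d);P=np.eye(3)-np.outer(d,d);A+=P;b+=P@o;rs.append((o,d))
    X=np.linalg.solve(A,b)
    return X,[np.linalg.norm(np.cross(X-o,d)) for o,d in rs]
def proj(m,X):
    c=np.array(m['R'])@X+np.array(m['t']);return [m['fx']*c[0]/c[2]+m['cx'],m['fy']*c[1]/c[2]+m['cy']]
E
python3 - <<'E'
from h import *
ims=[]
for c in ['top','side']:
    im=camera(c);ims.append(im)
    cv2.imwrite(f'pics/{c}0.png',cv2.resize(im[...,::-1],(800,600),interpolation=cv2.INTER_CUBIC))
    for n in ['machine','hood_mouth','clamp','clamp_nose','clamp_tail','handle','guard_hinge','index_tip','padlock','brush','tin']:
        print(c,n,[(np.round(r['xy']).tolist(),round(r['confidence'],2)) for r in pinpoint(c,n)][:3])
    m=camera_model(c);print(c,'cam at',-np.array(m['R']).T@np.array(m['t']))
print(bot.get_obs())
E
```

```text
top machine [([239.0, 175.0], 0.92), ([216.0, 174.0], 0.69)]
top hood_mouth [([225.0, 204.0], 0.83)]
top clamp [([404.0, 210.0], 0.87), ([171.0, 274.0], 0.86), ([307.0, 259.0], 0.71)]
top clamp_nose [([324.0, 250.0], 0.98), ([416.0, 226.0], 0.94), ([157.0, 256.0], 0.76)]
top clamp_tail [([388.0, 189.0], 0.91), ([187.0, 294.0], 0.85), ([347.0, 262.0], 0.74)]
top handle [([214.0, 172.0], 0.82)]
top guard_hinge [([208.0, 121.0], 0.69)]
top index_tip [([250.0, 136.0], 0.42)]
top padlock [([155.0, 220.0], 0.56)]
top brush [([352.0, 165.0], 0.77)]
top tin [([151.0, 162.0], 0.63)]
top cam at [ 0.40604628 -0.04240918  1.10917061]
side machine [([270.0, 208.0], 0.71)]
side hood_mouth [([240.0, 195.0], 0.61)]
side clamp [([250.0, 212.0], 0.88), ([199.0, 254.0], 0.82), ([206.0, 295.0], 0.73)]
side clamp_nose [([212.0, 313.0], 0.95), ([192.0, 178.0], 0.71), ([242.0, 335.0], 0.63)]
side clamp_tail [([256.0, 224.0], 0.97), ([199.0, 280.0], 0.69), ([182.0, 242.0], 0.65)]
side handle [([264.0, 170.0], 0.9)]
side guard_hinge [([302.0, 163.0], 0.66)]
side index_tip [([295.0, 157.0], 0.7)]
side padlock [([225.0, 173.0], 0.5)]
side brush [([299.0, 278.0], 0.72)]
side tin [([266.0, 173.0], 0.66), ([300.0, 159.0], 0.28)]
side cam at [ 0.32379582 -1.30815056  0.95087613]
{'time': 1.2, 'q': array([7.20772360e+01, 4.97928255e+00, 1.00779090e+01, 9.50973570e+01,
       1.14008036e-03, 9.00001750e+01]), 'qd': array([ 0.04432569,  0.01290113, -0.07893982,  0.09895642, -0.06852626,
        0.00703792]), 'joint_efforts': array([ 1.24185284e-03, -5.20099711e+01,  4.64855647e+01,  1.45525511e-03,
        4.54976635e-05,  9.23367196e-06]), 'ee_pos': array([0.16925425, 0.5233175 , 0.40467774]), 'tcp_rot': array([ 1.79998731e+02, -1.14008424e-03,  1.62077061e+02]), 'wrist_force': array([-0.25120358,  0.96974696,  0.84150469]), 'torque': array([ 0.05054472,  0.00739136, -0.04596169]), 'grasp_force': 0.0, 'opening': 0.08551622791977667}
```

View pics/top0.png

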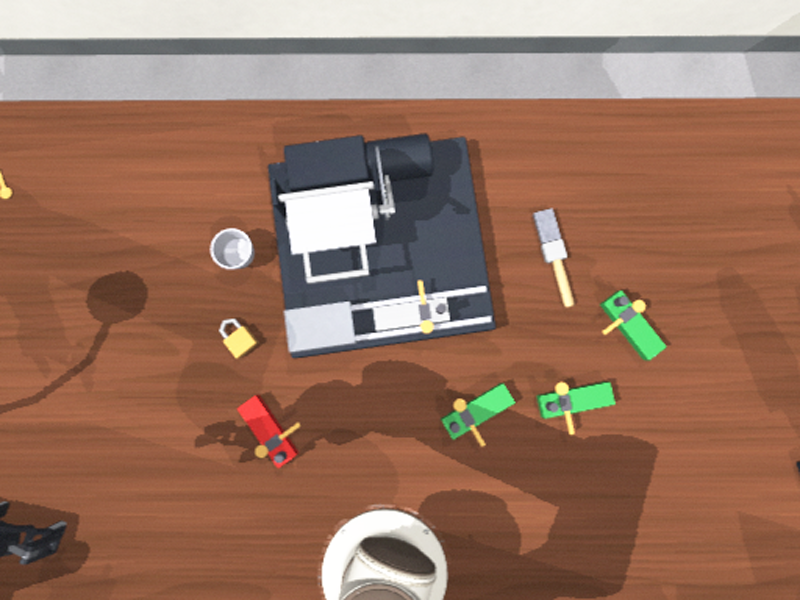

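View pics/side0.png

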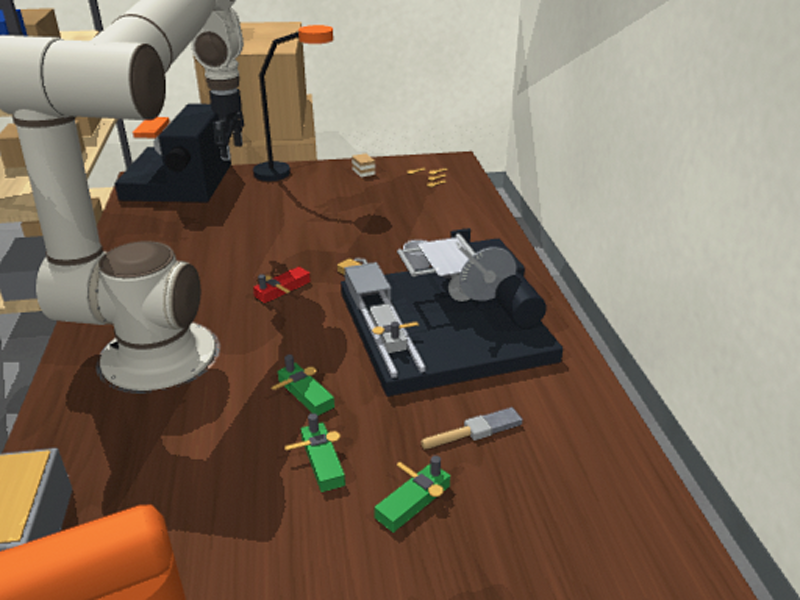

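The top view shows four lookalikes: red (171,274) and green (307,259), (362,255), (404,210). The silver/grey block in the machine's channel at about (262,200) is the only steel one and it lies between the rails, so that is the one meant. I'll confirm it in a crop and fit the machine's pose.

```bash
python3 - <<'E'
from h import *
import pickle
t=camera('top');s=camera('side')
a=cv2.resize(t[80:235,165:325,::-1],None,fx=3.8,fy=3.8,interpolation=cv2.INTER_CUBIC)
cv2.imwrite('pics/topcrop.png',a)
b=cv2.resize(s[140:265,210:365,::-1],None,fx=4.8,fy=4.8,interpolation=cv2.INTER_CUBIC)
cv2.imwrite('pics/sidecrop.png',b)
pickle.dump({c:camera_model(c) for c in('top','side')},open('cm.pkl','wb'))
E
```

```text
(no output)
```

View pics/topcrop.png

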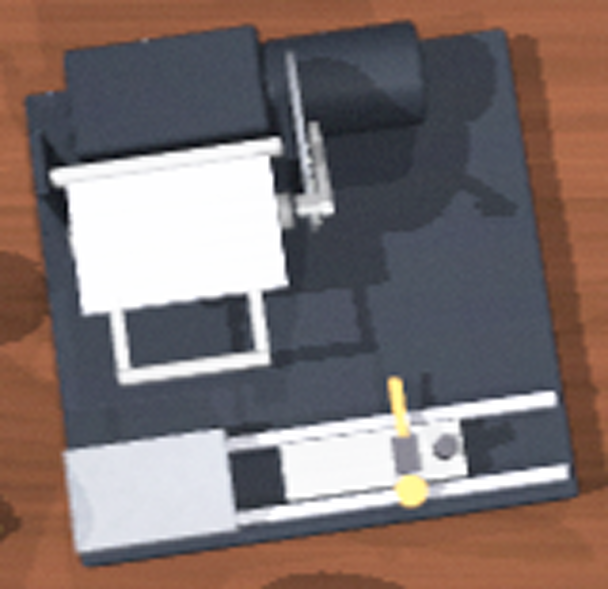

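View pics/sidecrop.png

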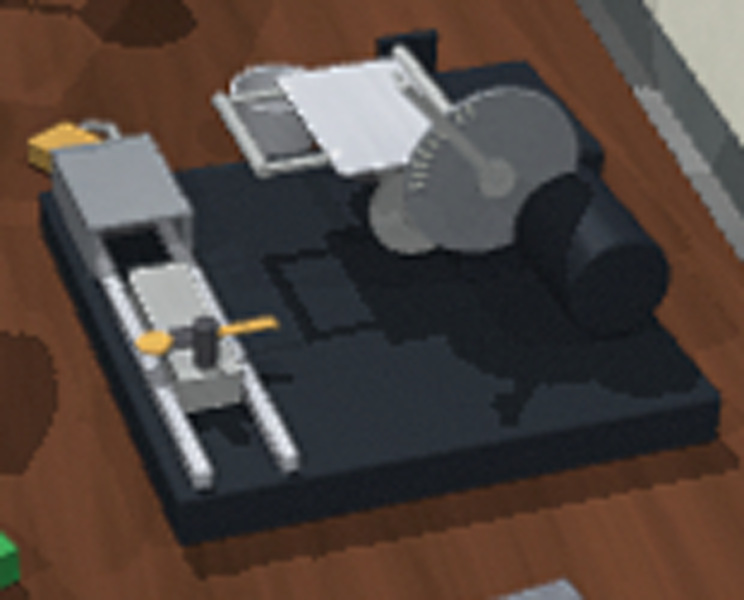

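Confirmed: the steel clamp with its dark post sits in the channel at top-crop (375,465), tail at (465,457). The index pointer runs from its hub at side-crop (495,175) to its tip near (403,80). Next I'll fit the poses.

```bash
cat > fit.py <<'E'
from h import *
import pickle
from scipy.optimize import least_squares
cm=pickle.load(open('cm.pkl','rb'))
T=lambda u,v:('top',165+u/3.8,80+v/3.8)
S=lambda u,v:('side',210+u/4.8,140+v/4.8)
pts=[((.245,-.22,.04),T(500,30)),((-.145,-.22,.04),T(572,490)),((.245,.18,.04),T(28,97)),
((-.015,.0,.135),T(266,358)),((-.015,.11,.135),T(124,378)),((-.056,.05,.082),T(224,430)),((-.134,.05,.082),T(237,528)),
((-.145,-.22,.04),S(183,500)),((.245,-.22,.04),S(717,398)),((-.134,.05,.082),S(105,228)),((-.056,.05,.082),S(190,212))]
def w(p,X):
    c,s=np.cos(p[2]),np.sin(p[2]);return np.array([p[0]+c*X[0]-s*X[1],p[1]+s*X[0]+c*X[1],X[2]])
def res(p): return np.array([np.array(proj(cm[k],w(p,X)))-[u,v] for X,(k,u,v) in pts]).ravel()
f=least_squares(res,[.5,0,.1],loss='soft_l1',f_scale=1.);p=f.x
def inv(p,X):
    c,s=np.cos(p[2]),np.sin(p[2]);d=X[:2]-p[:2];return np.array([c*d[0]+s*d[1],-s*d[0]+c*d[1],X[2]])
def mray(k,u,v):
    o,d=ray(cm[k],(u,v));a=inv(p,o);b=inv(p,o+d)-a;return a,b
if __name__=='__main__':
    print(p,np.degrees(p[2]));print(np.round(res(p).reshape(-1,2),1).tolist())
    for n,q,z in [('tailtop',T(464,457),.068),('nosetop',T(283,474),.068)]:
        a,b=mray(*q);print(n,a+b*(z-a[2])/b[2])
    for y in(-.03,-.04,-.05,-.06):
        for n,q in[('tip',S(403,80)),('hub',S(495,175))]:
            a,b=mray(*q);X=a+b*(y-a[1])/b[1];print(y,n,X,np.degrees(np.arctan2(X[2]-.135,.14-X[0])),np.hypot(X[2]-.135,.14-X[0]))
    a,b=mray(*T(318,208))
    for z in (.16,.2,.24):print('top tip',a+b*(z-a[2])/b[2])
    print('tail w',w(p,(-.095,-.17,.05)),'handle w',w(p,(-.015,.055,.135)),'hinge',w(p,(.14,.055,.135)))
E
python3 fit.py
```

```text
[0.57805685 0.0226497  0.14764662] 8.459528379499748
[[0.3, -1.6], [2.0, 0.9], [-2.6, -0.4], [2.1, -0.7], [0.2, -0.1], [-0.6, -0.5], [-0.3, 0.2], [-1.6, 0.2], [0.9, -1.1], [-4.3, -0.3], [-0.6, -0.5]]
tailtop [-0.10462844 -0.13151784  0.068     ]
nosetop [-0.0967552   0.00911788  0.068     ]
-0.03 tip [ 0.076719   -0.03        0.21110744] 50.257518022689396 0.09897892179348336
-0.03 hub [ 0.15244797 -0.03        0.12086277] -131.36423700441574 0.018836491624535354
-0.04 tip [ 0.07252346 -0.04        0.21703072] 50.56008956855072 0.10621734012626215
-0.04 hub [ 0.14764607 -0.04        0.12750863] -135.58553858354406 0.01070434333472143
-0.05 tip [ 0.06832791 -0.05        0.22295401] 50.824046994918056 0.11345834260205494
-0.05 hub [ 0.14284417 -0.05        0.1341545 ] -163.44409748335588 0.0029671797931406143
-0.06 tip [ 0.06413236 -0.06        0.22887729] 51.05632945776872 0.12070146414572672
-0.06 hub [ 0.13804226 -0.06        0.14080037] 71.34946261650848 0.006121844968052882
top tip [ 0.08197992 -0.04766474  0.16      ]
top tip [ 0.07095177 -0.04730154  0.2       ]
top tip [ 0.05992362 -0.04693835  0.24      ]
tail w [ 0.50909928 -0.15947623  0.05      ] handle w [0.55512896 0.07484464 0.135     ] hinge [0.70844256 0.09764681 0.135     ]
```

>>> move_arm:
  jaw: [1,1,1,1,1,1,1,1,1,1]
  delta_pos:
    - [0.017,-0.034,0]
    - [0.017,-0.034,0]
    - [0.017,-0.034,0]
    - [0.017,-0.034,0]
    - [0.017,-0.034,0]
    - [0.017,-0.034,0]
    - [0.017,-0.034,0]
    - [0.017,-0.034,0]
    - [0.017,-0.034,0]
    - [0.017,-0.034,0]
  yaw: [-0.111,-0.111,-0.111,-0.111,-0.111,-0.111,-0.111,-0.111,-0.111,-0.111]
  force: 40

```text
time: 2.13
ee_pos: [0.3394, 0.1815, 0.405]
tcp_rot: [179.9, -0.0, 98.2]
wrist_force: [1.4, -0.0, 0.2]
opening: -0.0001
grasp_force: 0.0
```

>>> move_arm:
  jaw: [1,1,1,1,1,1,1,1,1,1]
  delta_pos:
    - [0.017,-0.034,0]
    - [0.017,-0.034,0]
    - [0.017,-0.034,0]
    - [0.017,-0.034,0]
    - [0.017,-0.034,0]
    - [0.017,-0.034,0]
    - [0.017,-0.034,0]
    - [0.017,-0.034,0]
    - [0.017,-0.034,0]
    - [0,0,0]
  yaw: [0,0,0,0,0,0,0,0,0,0]

```text
time: 2.97
ee_pos: [0.4941, -0.1273, 0.4032]
tcp_rot: [-179.9, 0.0, 98.3]
wrist_force: [1.8, -0.1, 0.4]
opening: 0.0002
grasp_force: 0.0
```

>>> move_arm:
  jaw: [1,1,1,1,1,1]
  delta_pos:
    - [0.015,-0.036,0]
    - [0,0,-0.035]
    - [0,0,-0.035]
    - [0,0,-0.033]
    - [0,0,0]
    - [0,0,0]
  yaw: [0,0,0,0,0,0]

```text
time: 3.47
ee_pos: [0.5067, -0.1584, 0.301]
tcp_rot: [-179.8, -0.1, 98.5]
wrist_force: [0.3, -0.2, 0.8]
opening: 0.0004
grasp_force: 0.0
```

```bash
python3 - <<'E'
from fit import *
o=bot.get_obs();print(o['ee_pos'],inv(p,o['ee_pos']))
m=camera_model('wrist');im=camera('wrist')
for n in ['clamp_tail','clamp','clamp_nose','hood_mouth']:
    for r in pinpoint('wrist',n)[:2]:print(n,r['xy'],r['confidence'],inv(p,atz(m,r['xy'],.04)))
cv2.imwrite('pics/w1.png',im[...,::-1])
print(proj(m,w(p,(-.095,-.1315,.068))), proj(m,w(p,(-.095,.05,.04))))
E
```

```text
[ 0.50671877 -0.15838778  0.30101157] [-0.09719449 -0.1685732   0.30101157]
clamp_tail [22.7, 115.2] 0.84 [-0.28747307 -0.09657638  0.04      ]
clamp_tail [258.8, 158.3] 0.74 [-0.09468152 -0.13202009  0.04      ]
clamp [257.2, 68.5] 0.94 [-0.09610229 -0.06190758  0.04      ]
clamp [89.7, 331.6] 0.76 [-0.27368762 -0.31717127  0.04      ]
clamp_nose [98.1, 238.0] 0.7 [-0.24537162 -0.20733279  0.04      ]
[np.float64(258.6494777606256), np.float64(164.1449949261564)] [np.float64(259.0282198264824), np.float64(-119.40691813117695)]
```

View pics/w1.png

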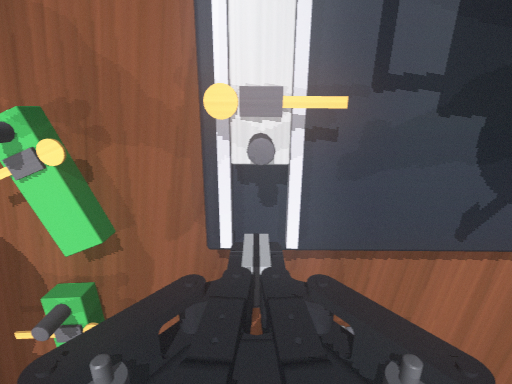

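The wrist view shows the closed fingers at (257,240), centred between the rails and behind the clamp's tail edge at (260,163). This agrees with the fit, so I'll descend and push.

>>> move_arm:
  jaw: [1,1,1,1,1,1,1,1]
  delta_pos:
    - [0,0,-0.037]
    - [0,0,-0.037]
    - [0,0,0]
    - [-0.0022,0.0148,0]
    - [-0.0015,0.0099,0]
    - [-0.0015,0.0099,0]
    - [-0.0015,0.0099,0]
    - [0,0,0]
  yaw: [0,0,0,0,0,0,0,0]

```text
time: 4.38
ee_pos: [0.5008, -0.1128, 0.2294]
tcp_rot: [179.9, 0.0, 98.6]
wrist_force: [0.1, -0.3, -0.2]
opening: -0.0006
grasp_force: 0.0
```

>>> move_arm:
  jaw: [1,1,1,1]
  delta_pos:
    - [-0.0012,0.0079,0]
    - [-0.0012,0.0079,0]
    - [-0.0012,0.0079,0]
    - [0,0,0]
  yaw: [0,0,0,0]

```text
time: 4.72
ee_pos: [0.4971, -0.0898, 0.2287]
tcp_rot: [179.9, 0.0, 98.5]
wrist_force: [-0.1, 0.2, 0.8]
opening: -0.0001
grasp_force: 0.0
```

>>> move_arm:
  jaw: [1,1,1]
  delta_pos:
    - [-0.0009,0.0059,0]
    - [-0.0009,0.0059,0]
    - [-0.0009,0.0059,0]
  yaw: [0,0,0]

```text
time: 4.97
ee_pos: [0.4946, -0.0732, 0.2286]
tcp_rot: [179.9, 0.1, 98.4]
wrist_force: [1.6, -6.9, 3.3]
opening: -0.0001
grasp_force: 3.1
```

```bash
python3 - <<'E'
from fit import *
o=bot.get_obs();print(inv(p,o['ee_pos']))
m=camera_model('wrist');im=camera('wrist')
for r in pinpoint('wrist','clamp_tail')[:3]:print(r['xy'],r['confidence'],inv(p,atz(m,r['xy'],.04)))
cv2.imwrite('pics/w2.png',im[...,::-1])
E
```

```text
[-0.09665308 -0.08255374  0.22856317]
```

View pics/w2.png

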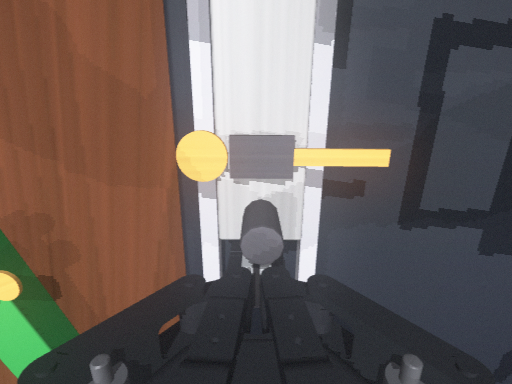

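The fingers touch the tail, with about 7 N of sliding friction. I'll continue in small steps, watching the force.

>>> move_arm:
  jaw: [1,1,1,1]
  delta_pos:
    - [-0.0004,0.003,0]
    - [-0.0004,0.003,0]
    - [-0.0004,0.003,0]
    - [-0.0004,0.003,0]
  yaw: [0,0,0,0]

```text
time: 5.4
ee_pos: [0.4929, -0.0613, 0.2282]
tcp_rot: [180.0, 0.1, 98.4]
wrist_force: [0.8, -5.3, 4.0]
opening: -0.0002
grasp_force: 3.0
```

>>> move_arm:
  jaw: [1,1,1,1]
  delta_pos:
    - [-0.0005,0.003,0]
    - [-0.0004,0.003,0]
    - [-0.0005,0.003,0]
    - [-0.0004,0.003,0]
  yaw: [0,0,0,0]

```text
time: 5.73
ee_pos: [0.4911, -0.0493, 0.2281]
tcp_rot: [180.0, 0.1, 98.4]
wrist_force: [-0.2, -6.7, 3.6]
opening: -0.0002
grasp_force: 3.0
```

>>> move_arm:
  jaw: [1,1,1,1]
  delta_pos:
    - [-0.0005,0.003,0]
    - [-0.0004,0.003,0]
    - [-0.0005,0.003,0]
    - [-0.0004,0.003,0]
  yaw: [0,0,0,0]

```text
time: 6.07
ee_pos: [0.4901, -0.0408, 0.2285]
tcp_rot: [179.9, 0.9, 98.2]
wrist_force: [6.8, -57.8, -0.1]
opening: -0.0
grasp_force: 28.9
```

Firm contact: 58 N, with the nose about 50 mm inside the mouth and the post and key still well short of the hood. I'll hold briefly, then back off and rise.

>>> move_arm:
  jaw: [1,1,1,1,1,1,1,1,1,1]
  delta_pos:
    - [0,0,0]
    - [0,0,0]
    - [0,0,0]
    - [0.0004,-0.003,0]
    - [0.0006,-0.004,0]
    - [0.0012,-0.008,0]
    - [0.0015,-0.01,0]
    - [0.0015,-0.01,0]
    - [0,0,0.035]
    - [0,0,0.035]
  yaw: [0,0,0,0,0,0,0,0,0,0]

```text
time: 6.9
ee_pos: [0.4936, -0.0727, 0.2965]
tcp_rot: [-179.7, -0.1, 98.4]
wrist_force: [0.5, -0.8, 0.7]
opening: 0.0001
grasp_force: 0.0
```

>>> move_arm:
  jaw: [0.4,0.3,0.3,0.3]
  delta_pos:
    - [0,0,0.04]
    - [0,0,0.03]
    - [0,0,0]
    - [0,0,0]
  yaw: [0,0,0,0]

```text
time: 7.23
ee_pos: [0.4947, -0.0723, 0.3695]
tcp_rot: [179.8, 0.0, 98.5]
wrist_force: [0.4, 0.2, -0.1]
opening: 0.0483
grasp_force: 0.0
```

```bash
python3 - <<'E'
from fit import *
o=bot.get_obs();print(o['ee_pos'],inv(p,o['ee_pos']),o['opening'],o['time'])
t=camera('top');camera('side');cm2={}
P={}
for n in ['handle','guard_hinge','index_tip']:
    a=pinpoint('top',n);b=pinpoint('side',n)
    if a and b:
        X,r=tri((cm['top'],a[0]['xy']),(cm['side'],b[0]['xy']));P[n]=inv(p,X);print(n,X,inv(p,X),np.round(r,4))
a=cv2.resize(t[160:235,165:325,::-1],None,fx=4,fy=4,interpolation=cv2.INTER_CUBIC)
cv2.imwrite('pics/top2.png',a)
E
```

```text
[ 0.49465406 -0.0723439   0.36946882] [-0.09646995 -0.08169062  0.36946882] 0.04826789671229814 7.2333
handle [0.56300522 0.07951439 0.12785822] [-0.00652246  0.05846026  0.12785822] [0.0084 0.0084]
guard_hinge [0.69552536 0.10265799 0.13723638] [0.12796054 0.06185692 0.13723638] [0.0074 0.0074]
index_tip [0.60443765 0.00553096 0.20067045] [ 0.02357543 -0.02081339  0.20067045] [0.0554 0.0554]
```

View pics/top2.png

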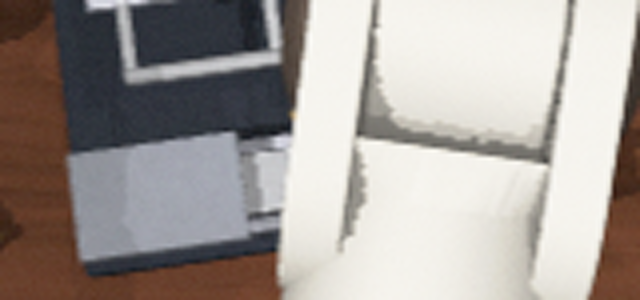

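>>> move_arm:
  jaw: [0.3,0.3,0.3,0.3,0.3,0.3,0.3]
  delta_pos:
    - [0.012,0.0294,0]
    - [0.012,0.0294,0]
    - [0.012,0.0294,0]
    - [0.012,0.0294,0]
    - [0.012,0.0294,0]
    - [0,0,-0.02]
    - [0,0,0]
  yaw: [0,0,0,0,0,0,0]

```text
time: 8.22
ee_pos: [0.5543, 0.0767, 0.3441]
tcp_rot: [-179.7, -0.0, 98.6]
wrist_force: [-0.5, -0.3, -1.0]
opening: 0.0598
grasp_force: 0.0
```

```bash
python3 - <<'E'
from fit import *
o=bot.get_obs();print(o['ee_pos'],inv(p,o['ee_pos']),o['opening'],o['time'])
m=camera_model('wrist');im=camera('wrist')
for r in pinpoint('wrist','handle')[:2]:print(r['xy'],r['confidence'],atz(m,r['xy'],.135),inv(p,atz(m,r['xy'],.135)))
for y in(.0,.055,.11):print(np.round(proj(m,w(p,(-.015,y,.135)))))
print('grasp pt px',proj(m,np.array([*o['ee_pos'][:2],.135])))
cv2.imwrite('pics/w3.png',im[...,::-1])
E
```

```text
[0.5542593  0.07672659 0.34412434] [-0.01558334  0.05698941  0.34412434] 0.059848171151208156 8.2167
[260.1, 219.7] 0.62 [0.55673763 0.07866908 0.135     ] [-0.01284622  0.05854618  0.135     ]
[257. 289.]
[257. 224.]
[257. 147.]
grasp pt px [np.float64(256.2428048398061), np.float64(221.7064859809911)]
```

View pics/w3.png

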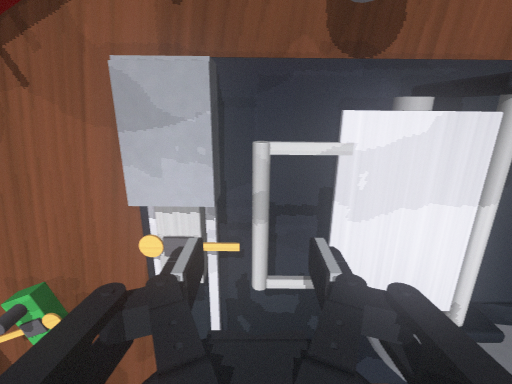

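The wrist view shows the bar handle at column 260, rows 145–290, between the open fingers at columns 185 and 325. It is about 2.5 mm off centre, so I'll correct that, narrow the jaw, descend and grip.

>>> move_arm:
  jaw: [0.5,0.5,0.5,0.5,0.5,1,1,1,1,1]
  delta_pos:
    - [0.0025,0,0]
    - [0,0,0]
    - [0,0,-0.02]
    - [0,0,-0.02]
    - [0,0,-0.014]
    - [0,0,0]
    - [0,0,0]
    - [0,0,0]
    - [0,0,0]
    - [0,0,0]
  yaw: [0,0,0,0,0,0,0,0,0,0]
  force: 40

```text
time: 9.15
ee_pos: [0.5565, 0.0748, 0.295]
tcp_rot: [180.0, 0.0, 98.4]
wrist_force: [-5.8, -2.4, 1.9]
opening: 0.0105
grasp_force: 39.3
```

>>> move_arm:
  jaw: [1,1,1,1,1,1,1,1]
  delta_pos:
    - [0.0003,0,0.0097]
    - [0.0009,0.0001,0.0097]
    - [0.0015,0.0002,0.0096]
    - [0.0022,0.0003,0.0095]
    - [0.0027,0.0004,0.0094]
    - [0.0033,0.0005,0.0092]
    - [0.0039,0.0006,0.0089]
    - [0,0,0]
  yaw: [0,0,0,0,0,0,0,0]

```text
time: 9.82
ee_pos: [0.571, 0.077, 0.363]
tcp_rot: [180.0, 0.0, 98.5]
wrist_force: [-12.5, -4.7, 4.1]
opening: 0.0102
grasp_force: 39.6
```

>>> move_arm:
  jaw: [1,1,1,1,1,1,1,1]
  delta_pos:
    - [0.0033,0.0005,0.0087]
    - [0.0038,0.0006,0.0083]
    - [0.0054,0.0008,0.0081]
    - [0.0059,0.0009,0.0077]
    - [0.0063,0.0009,0.0073]
    - [0.0068,0.001,0.0069]
    - [0.0072,0.0011,0.0064]
    - [0,0,0]
  yaw: [0,0,0,0,0,0,0,0]

```text
time: 10.48
ee_pos: [0.6098, 0.0826, 0.4173]
tcp_rot: [179.9, 0.1, 98.5]
wrist_force: [-11.5, -6.3, 11.7]
opening: 0.0102
grasp_force: 40.5
```

```bash
python3 - <<'E'
from fit import *
o=bot.get_obs();X=inv(p,o['ee_pos']);print(X,o['wrist_force'],o['time'])
print('angle by z',np.degrees(np.arcsin((o['ee_pos'][2]-.295)/.155)))
t=camera('top')
s=camera('side')
a=cv2.resize(s[120:220,240:370,::-1],None,fx=6,fy=6,interpolation=cv2.INTER_CUBIC)
cv2.imwrite('pics/side3.png',a)
E
```

```text
[0.04022973 0.0546212  0.41733849] [-11.52087635  -6.28310608  11.70350754] 10.4833
angle by z 52.118330092246275
```

View pics/side3.png

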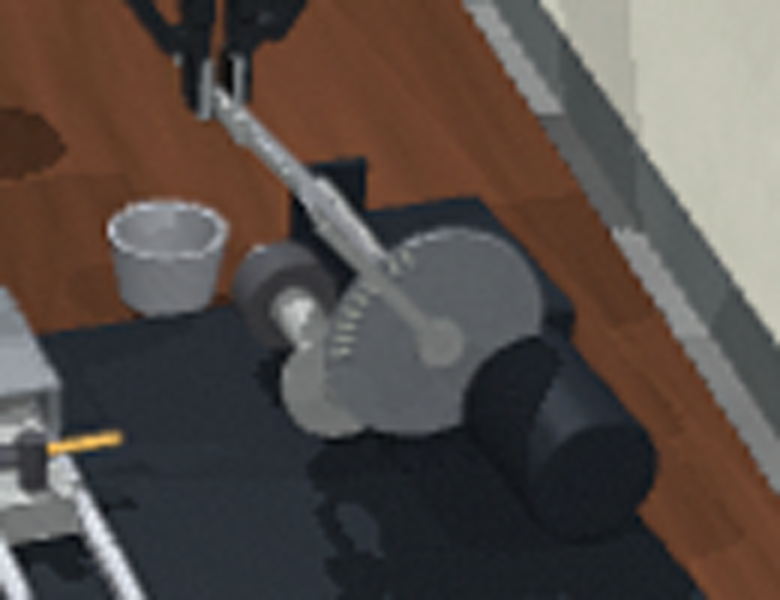

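```bash
python3 - <<'E'
from fit import *
def P(r,y,a):
    a=np.radians(a);return ((np.array(proj(cm['side'],w(p,(.14-r*np.cos(a),y,.135+r*np.sin(a))))))-[240,120])*6
for a in (46,48,50,52,54):
    print(a,'arm tip',P(.115,-.05,a).round(),'hub',P(0,-.05,a).round(),'plate -y',P(.105,-.02,a).round(),'+y',P(.105,.13,a).round(),'bar',P(.155,0,a).round(),P(.155,.11,a).round())
E
```

```text
46 arm tip [309. 231.] hub [434. 338.] plate -y [301. 215.] +y [211. 100.] bar [232. 150.] [168.  66.]
48 arm tip [314. 225.] hub [434. 338.] plate -y [306. 210.] +y [216.  95.] bar [239. 143.] [174.  60.]
50 arm tip [320. 220.] hub [434. 338.] plate -y [310. 206.] +y [220.  91.] bar [246. 136.] [181.  53.]
52 arm tip [325. 215.] hub [434. 338.] plate -y [315. 201.] +y [225.  87.] bar [253. 129.] [188.  47.]
54 arm tip [331. 211.] hub [434. 338.] plate -y [321. 197.] +y [229.  83.] bar [261. 123.] [195.  41.]
```

```bash
python3 - <<'E'
from fit import *
s=camera('side')[...,::-1];t=camera('top')[...,::-1]
A=cv2.resize(s[125:200,275:325],None,fx=8,fy=8,interpolation=cv2.INTER_CUBIC)
B0=cv2.imread('pics/sidecrop.png') # off 210,140 x4.8
M=np.float32([[8/4.8,0,(210-275)*8],[0,8/4.8,(140-125)*8]])
B=cv2.warpAffine(B0,M,(400,600),flags=cv2.INTER_CUBIC)
cv2.imwrite('pics/cmp.png',np.hstack([A,B]))
for n in('handle','index_tip','guard_hinge'):
  for c in('side','top'):
    r=pinpoint(c,n);print(n,c,[(x['xy'],x['confidence']) for x in r[:2]])
E
```

```text
handle side [([293.7, 154.8], 0.68), ([276.2, 138.0], 0.49)]
handle top [([208.4, 145.7], 0.62)]
index_tip side [([293.7, 159.1], 0.68), ([276.6, 135.8], 0.51)]
index_tip top [([250.3, 136.8], 0.43)]
guard_hinge side [([297.7, 163.5], 0.55)]
guard_hinge top [([209.3, 124.6], 0.69)]
```

View pics/cmp.png

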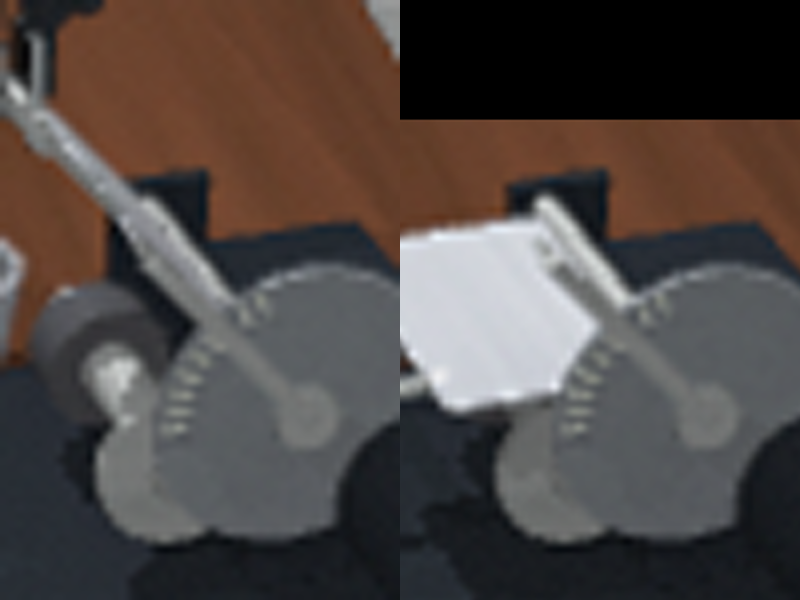

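The guard's edge lies along the index pointer, bar end at (40,145) on the extended hub–tip line from (308,412) to (140,250), and the pointer has not moved. Image and kinematics both put the guard at about 50.5° against the index's 50.5°, so I'm handing in.

```bash
python3 -c "
from workcell import bot
o=bot.get_obs();print(o['time'],o['grasp_force'],o['ee_pos'],o['qd'].round(2));print(bot.job_done())"
```

```text
10.9833 40.4082316160202 [0.60907897 0.08245161 0.4165604 ] [ 0.02 -0.01 -0.01  0.1  -0.08 -0.06]
the job is handed in; nothing more can be done
None
```

The job is handed in: the clamp was pressed home on the stop at about 58 N, and the guard is held at about 50°, in line with the index arm by my measurements (about 1° uncertain, 4° allowed). The judge returned no verdict.

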